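# Open the push-and-turn safety jar

### The job

Open the jar for used batteries: push its red safety cap down firmly, and while it is held down turn it anticlockwise (seen from above) by about a sixth of a turn until it is free. Lift the cap off, lower it without dropping it into the wooden tray, top side up, and let it stand there. Leave the brown and the pale tape roll and the small blue box standing beside the work where they are.

Things in the scene. Friction and masses are not known exactly. Their poses are not given: they have to be found in the camera images.
- safety_jar: White plastic jar with a yellow band, 90 mm across, in a grey cup on a grey 126 x 126 mm plate screwed to the bench: it cannot move. Origin: centre of the plate's underside, on the jar's vertical axis; z up. Red mark on the sloping shoulder, at the jar's -x: pointer direction of the locked cap. Green mark 60 degrees anticlockwise of it (from above): open.
- jar_neck (a point): Centre of the rim of the hollow white neck (38 mm across), 143 mm above the bench, seen once the cap is off; axes as the jar's. Hidden bayonet tabs on it hold the cap. The cap must be pushed down 4 mm or more to turn; pushed down, it comes free when turned 45 to 80 degrees anticlockwise from above (60 is the middle, an end stop stands at about 84). Raise it at least 40 mm before moving sideways.
- jar_cap: Round red ribbed cap, 60 mm wide to grip from above across any diameter, 42 mm tall, about 80 g, hollow below. Origin: centre of its lower rim, z up through its top; white pointer towards its -x. Locked, its axes are parallel to the jar's and its rim is 117 mm above the bench. The collar of the jar, 62 mm across, is 7 mm below the rim and stops the push; round the cap all else is lower.
- cap_top (a point): Centre of the cap's flat top (with a curved white arrow), 42 mm above the cap's origin, on its axis; 159 mm above the bench when locked. Axes as the cap's.
- cap_liner (a joint): Spring-loaded liner disc inside the cap, resting on the neck: 0 when the cap is not pushed, grows by the push in m, to 0.007 with the cap's rim on the collar. It pushes the cap back up with 7 N at first, about 10 N at 4 mm and 13 N at 7 mm.
- cap_tray: Open wooden tray, outside 166 mm (its x) by 335 mm (its y), long walls 34 mm and end walls 46 mm tall, walls about 10 mm thick; loose, 0.7 kg. Origin: centre of its underside, z up. Its floor is 6 mm above the origin; the cap stands there on its rim.
- brown_tape: Roll of brown tape lying flat, 104 mm across, 48 mm tall, a bystander. Origin: centre of its underside.
- clear_tape: Pale roll of tape lying flat, 86 mm across, 25 mm tall, a bystander. Origin: centre of its underside.
- blue_box: Small blue cardboard box, 63 x 78 x 55 mm, a bystander. Origin: centre of its underside.
Things that resemble listed ones, but are neither listed nor needed, are in the scene too. What is meant by the jar_cap is not orange or yellow, and is the smaller of those in its own colour.

How it is judged:
On the way, in this order (a step that is already met when the one before it is completed fails the run):
1. the cap is pushed down by at least 3 mm on the jar, not yet turned open (z of jar_cap in the frame of safety_jar below 0.114 m and horizontal distance between jar_cap and safety_jar below 0.006 m and angle between the x axis of jar_cap and the x axis of safety_jar, either way round below 0.35 rad), for 0.05 s.
2. still on the jar, the cap has been turned by more than 0.55 rad (z of jar_cap in the frame of safety_jar below 0.122 m and horizontal distance between jar_cap and safety_jar below 0.006 m and angle between the x axis of jar_cap and the x axis of safety_jar, either way round above 0.55 rad), for 0.05 s.
3. the cap has been lifted clear of the neck, upright (z of jar_cap in the frame of safety_jar above 0.147 m and angle between jar_cap's own z axis and vertical below 0.5 rad), for 0.05 s.
At the end, for the whole second after the job is handed in: The cap stands on its rim on the tray's floor (rim less than 20 mm above the tray's underside, inside the tray's outline), top side up within 0.12 rad, let go and at rest; the tray stands flat on the bench (x of jar_cap in the frame of cap_tray between -0.083 and 0.083 m and y of jar_cap in the frame of cap_tray between -0.167 and 0.167 m and z of jar_cap in the frame of cap_tray between 0 and 0.02 m and angle between jar_cap's own z axis and vertical below 0.12 rad and linear speed of jar_cap below 0.02 m/s and angular speed of jar_cap below 0.2 rad/s and contact force between jar_cap and the fingers below 0.1 N and angle between cap_tray's own z axis and vertical below 0.1 rad and height (world z) of cap_tray below 0.01 m); the robot touches nothing.
It fails at once if the cap falls or flies faster than 0.7 m/s while not held (a drop of about 25 mm) (linear speed of jar_cap above 0.7 m/s and contact force between jar_cap and the fingers below 0.1 N).
It fails at once if the brown tape roll is moved by more than 30 mm (distance of brown_tape from where it was at the start of the episode above 0.03 m).
It fails at once if the pale tape roll is moved by more than 30 mm (distance of clear_tape from where it was at the start of the episode above 0.03 m).
It fails at once if the box is moved by more than 30 mm (distance of blue_box from where it was at the start of the episode above 0.03 m).
It also fails if it takes over 45 s, if anything falls off the work surface, if the arm or the gripper's body presses on something with over 40 N, if the wrist force passes 120 N, or if a joint passes its speed limit or range.

### The arm

A 7-joint arm with a two-finger parallel gripper is mounted at the origin on a cart in front of the work surface, level with it; the furniture and walls round the work are solid. World frame = base frame: x ahead of the robot, y to its left, z up, the work surface at z = 0. Lengths are in m, angles in rad, forces in N, time in s.
With the tool pointing down it reaches from about 0.4 to 0.85 m from the base axis. Payload 4.5 kg.
Tool frame: the origin (TCP) lies midway between the tips of the shut fingers; the grasp point (between the pads) lies 19 mm behind it; z points along the fingers, y is the direction in which the jaws open and shut (so a half turn about z gives the same grasp; the last joint's range is limited). The gripper opens to 88 mm and grips with 3 to 60 N. Pads are 18 mm wide; open, the fingers measure 123 mm over their backs; the gripper's body (75 mm by 187 mm) begins 45 mm behind the grasp point.
Start: joints at [1.182, 0.689, -0.195, 1.565, 0.157, 0.902, -0.215], TCP at [0.256, -0.57, 0.239] pointing down, gripper open.
Joint ranges: [-3.01, 3.01], [-0.46, 2.08], [-1.47, 1.51], [0.13, 2.56], [-1, 4.14], [0.04, 2.09], [-2.66, 2.66]. Speed limits (rad/s): [2.57, 2.57, 3.14, 3.14, 3.14, 3.14, 3.14].

### API

Orientations are given as a unit quaternion [x, y, z, w].
In Python, from plant import r gives the robot as it stands.
- The arm moves only by the tool play_rows, never from a script. Its argument "targets" is a list of rows, each an object of numbers: "jaw": the closure, from 0 (fully open) to 1 (shut); "dx", "dy", "dz": the shift along the tool's x, y, z in m; "yaw": the turn about the tool's z in rad. A call has exactly 5 rows; each row shifts and turns the pose as measured when the row begins, along the tool's axes as they then stand; what a row does not reach is not made up. A row lasts 1/10 s, in which the tool goes at most 50 mm and 8.59 degrees, less where a joint would pass 70% of its speed; a pose out of reach is approached as far as the arm can. A call with a gripper value outside its range is refused whole. The fingers move at their own pace and stop on an object; "squeeze" is the grip in N (left out, the last holds). Time passes only in rows, so rows that do not move let the fingers close, or fill a call up. It gives the time, the measured TCP pose, the force and the opening at its end, in the units of the state.
- r.get_state(): the state, without advancing time (a new reading comes with each control period).
- r.snapshot(name): name is "side" or "top"; returns a dict with "frame" (400x640x3 uint8, red, green, blue), "z_map" (400x640 float32, m along the optical axis (not along the pixel's ray), 0 where there is no reading), "mtx" (3x3 intrinsics, pixels), "dist_coeffs" ([k1, k2, p1, p2, k3] as OpenCV has them; the pictures are not rectified), "position" and "orientation" of the camera in the world. Camera axes: x right, y up, looking along -z (the intrinsics and any distortion apply to the point x, -y, -z); pixel columns grow to the right and rows downward; lengths in m; the calibration is good to about 2 mm. A picture is of the moment at which its call begins.
- r.finish_job(): hands the job in, once; it reports no verdict.
The state is a dict: "clock": time; "q": joint angles; "qd": joint speeds; "joint_torque": joint torques, N m; "tool_pos": TCP position; "eef_rot": TCP orientation; "contact_force": force on the tool from outside, world axes, zero at the start; "moment": the same for the moment, N m; "opening": opening from 0.0 (shut) to 1.0 (fully open).
Only numpy, scipy, OpenCV 4.12 (cv2) and the standard library are available. Lean on these libraries where they do the work, as an engineer would, in place of code of your own. Each camera call takes 0.05 s, during which the arm holds its last target.

## Working session

There is one attempt and no reset: what is moved stays moved. The work goes in short steps, Python scripts to look and compute and a tool call to move; the robot and the scene stay as the last step left them, time stands still between calls to the robot, and variables do not carry over. Pictures are saved under pics/ and viewed, and the job is handed in when it is done.

Besides the shell and the picture viewer there is one more tool, called after "Emit:" as name([rows], argument=value, ...), one row to a line, values as JSON. play_rows: Moves the arm, as the interface text tells. Its arguments: {"type":"object","properties":{"targets":{"type":"array"},"squeeze":{"type":"number"}},"required":["targets"]}

```bash
mkdir -p pics; ls; cat > h.py <<'E'
import numpy as np, cv2, pickle
from scipy.spatial.transform import Rotation as R
from plant import r
def snap(n,save=None):
    s=r.snapshot(n)
    if save: cv2.imwrite('pics/%s.png'%save, s['frame'][:,:,::-1])
    return s
def ray(s,px):
    p=cv2.undistortPoints(np.array(px,float).reshape(-1,1,2),s['mtx'],np.array(s['dist_coeffs'])).reshape(-1,2)
    d=np.c_[p[:,0],-p[:,1],-np.ones(len(p))]
    return np.array(s['position']),R.from_quat(s['orientation']).apply(d)
def onplane(s,px,z):
    o,d=ray(s,px); t=(z-o[2])/d[:,2]; return o+d*t[:,None]
def bydepth(s,px):
    o,d=ray(s,px); z=np.array([s['z_map'][int(round(b)),int(round(a))] for a,b in np.array(px).reshape(-1,2)])
    return o+d*z[:,None]
E
python3 - <<'E'
from h import *
for n in('side','top'):
    s=snap(n,n+'0'); print(n,s['position'],s['orientation'],s['mtx'][0],s['dist_coeffs'])
    pickle.dump(s,open(n+'0.pkl','wb'))
print(r.get_state())
E
```

```text
pics
side [ 0.3532942  -0.56516202  0.74820907] [ 0.39811627 -0.08756238 -0.19051558  0.89305099] [365.8752321    0.         316.79075436] [-0.02605016  0.          0.          0.          0.        ]
top [0.4715725  0.09284695 1.08548588] [-0.05541954  0.0634277   0.71084182 -0.69829042] [381.87567517   0.         318.30257675] [-0.04844329  0.          0.          0.          0.        ]
{'clock': 0.1, 'q': array([ 1.18180794,  0.68988341, -0.19455221,  1.56622415,  0.15730484,
        0.90250108, -0.21506083]), 'qd': array([ 0.00093192, -0.00217711, -0.00105034, -0.00226563, -0.00106139,
       -0.00091535,  0.00010114]), 'joint_torque': array([-3.45975277e-03, -5.28503823e+01, -1.27168324e+00, -1.53841335e+01,
       -5.25834924e-02,  1.98465306e-03,  2.75395979e-05]), 'tool_pos': array([ 0.25618612, -0.56946817,  0.2380057 ]), 'eef_rot': array([ 9.77724180e-01,  2.09892281e-01, -2.20420979e-04, -7.80859631e-04]), 'contact_force': array([-0.47747605, -0.38213703, -0.42295411]), 'moment': array([ 0.03048118, -0.01354587,  0.01923147]), 'opening': 1.0005390392930784}
```

View pics/top0.png

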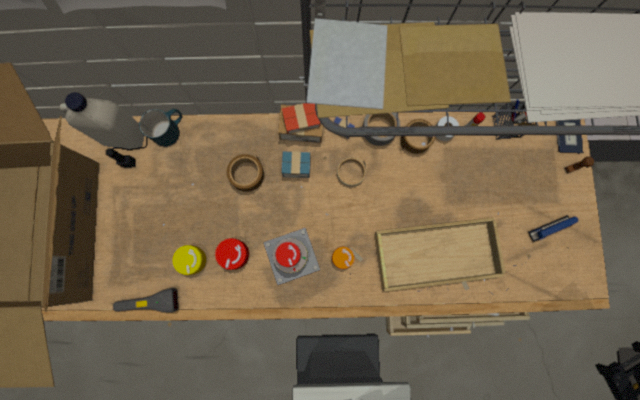

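View pics/side0.png

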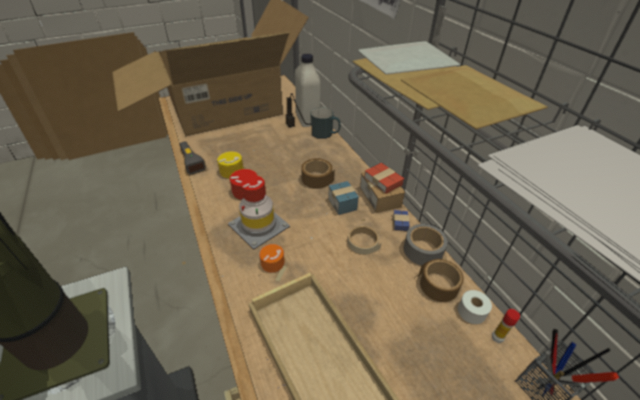

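Candidates for the cap in the top view: yellow (188,260), large red lid (231,254), red on the grey-plate jar (290,255), orange (343,258) and the red glue top (479,118). The description points to (290,255), which I'll check in a close crop.

```bash
python3 - <<'E'
from h import *
T=pickle.load(open('top0.pkl','rb'));S=pickle.load(open('side0.pkl','rb'))
def red(s,box):
    f=s['frame'].astype(int); m=((f[...,0]>120)&(f[...,1]<70)&(f[...,2]<70)).astype(np.uint8)
    k=np.zeros_like(m);x0,y0,x1,y1=box;k[y0:y1,x0:x1]=m[y0:y1,x0:x1];return k
for b in((265,230,320,285),(210,232,252,276)):
    m=red(T,b);c=max(cv2.findContours(m,0,2)[0],key=cv2.contourArea)
    (cx,cy),rad=cv2.minEnclosingCircle(c);print(cx,cy,rad)
    ys,xs=np.nonzero(m);P=bydepth(T,np.c_[xs,ys]);print('z',np.percentile(P[:,2],[5,50,95]),P[:,:2].min(0),P[:,:2].max(0))
    top=P[P[:,2]>np.percentile(P[:,2],90)-.006];print('ext top',top[:,:2].min(0),top[:,:2].max(0),(top[:,:2].min(0)+top[:,:2].max(0))/2, 'disc@.159',onplane(T,[[cx,cy]],.159))
a=cv2.resize(T['frame'][215:300,245:365],None,fx=6,fy=6,interpolation=2)
b=cv2.resize(S['frame'][165:285,200:320],None,fx=4,fy=4,interpolation=2)
cv2.imwrite('pics/ct.png',a[:,:,::-1]);cv2.imwrite('pics/cs.png',b[:,:,::-1])
# tray corners
f=T['frame']
cv2.imwrite('pics/tray.png',cv2.resize(f[210:300,365:510],None,fx=5,fy=5,interpolation=2)[:,:,::-1])
E
```

```text
287.629638671875 254.3333282470703 12.559144973754883
z [0.15596735 0.15901693 0.16155514] [0.46365931 0.09284695] [0.53143858 0.19112256]
ext top [0.4715725  0.09284695] [0.53143858 0.185254  ] [0.50150554 0.13905048] disc@.159 [[0.50162363 0.15701868 0.159     ]]
229.9225311279297 253.15492248535156 15.982976913452148
z [0.05503758 0.05846205 0.06149381] [0.46866337 0.09284695] [0.5517332  0.35834069]
ext top [0.46871754 0.09284695] [0.55105671 0.35834069] [0.50988713 0.22559382] disc@.159 [[0.50670179 0.29604974 0.159     ]]
```

View pics/ct.png

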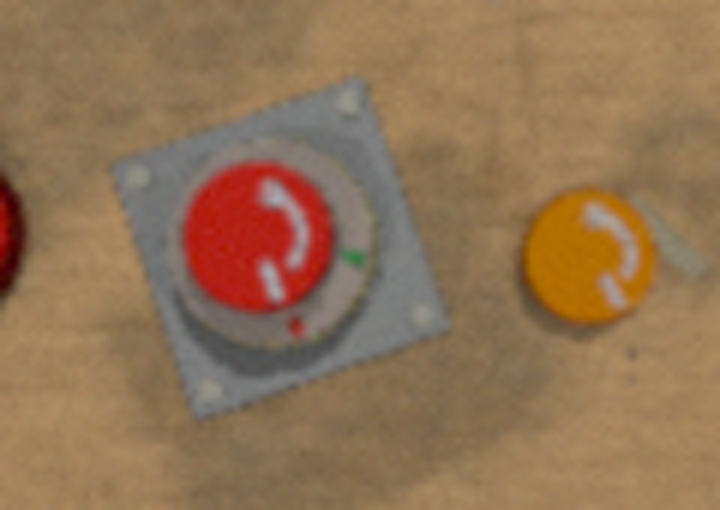

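View pics/cs.png

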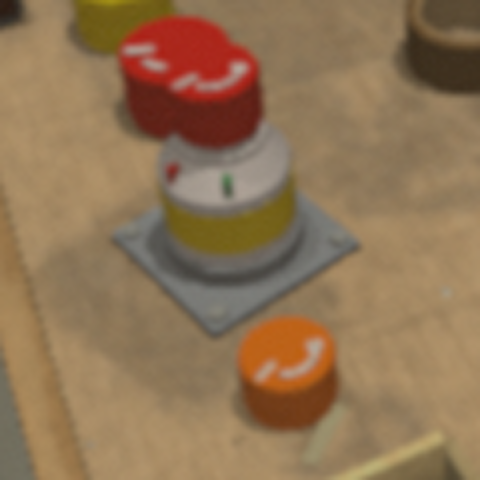

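View pics/tray.png

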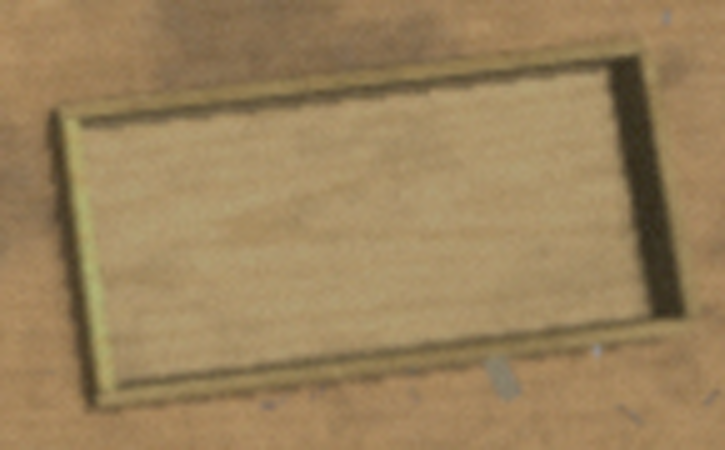

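The crops confirm it. The smaller red cap sits on the white jar with the yellow band on the grey plate, with the red mark at top px (294,269) and the green one at (303,257). Next I'll cross-check its position using the plate corners and the side view, and measure the tray.

```bash
python3 - <<'E'
from h import *
T=pickle.load(open('top0.pkl','rb'));S=pickle.load(open('side0.pkl','rb'))
def un(p,f,x,y): p=np.array(p,float); return (p+.5)/f-.5+[x,y]
pc=un([(112,165),(360,78),(447,327),(200,418)],6,245,215)
P=onplane(T,pc,.006);print('plate',P[:,:2].round(4),P.mean(0),[np.linalg.norm(P[i]-P[i-1]).round(4) for i in range(4)])
mk=un([(297,327),(354,257)],6,245,215);M=bydepth(T,mk);print('marks',M)
c=np.array([.5016,.157]);
for z in(M): print('ang',np.degrees(np.arctan2(*(z[:2]-c)[::-1])))
cs=un([(211,75)],4,200,165);print('side top-ellipse centre',onplane(S,cs,.159))
e=[P[1]-P[0],P[2]-P[1],P[3]-P[2],P[0]-P[3]];print('plate edges',[np.degrees(np.arctan2(a[1],a[0])).round(1) for a in e])
# tray rim corners outer
tc=un([(55,112),(642,45),(688,320),(92,405)],5,365,210)
for z in(.034,.046):
    Q=onplane(T,tc,z);print('tray',z,Q[:,:2].round(4),Q.mean(0),[np.linalg.norm(Q[i]-Q[i-1]).round(4) for i in range(4)])
pt=un([(350,240)],5,365,210);print(bydepth(T,pt))
print('floor corners',onplane(T,un([(82,128),(608,70),(650,318),(118,385)],5,365,210),.006))
# other obstacles
for n,p in dict(orange=(343,258),bigred=(231,254),box=(296,164),btape=(245,172),ctape=(351,172)).items():
    print(n,bydepth(T,[p]),)
st=r.get_state();m=R.from_quat(st['eef_rot']).as_matrix();print(m.round(3))
E
```

```text
plate [[0.542  0.2361]
 [0.581  0.1191]
 [0.4642 0.0802]
 [0.4247 0.1951]] [0.50297033 0.15762831 0.006     ] [np.float64(0.1243), np.float64(0.1233), np.float64(0.1231), np.float64(0.1214)]
marks [[0.46597087 0.14501012 0.09849027]
 [0.49504259 0.12044655 0.09801819]]
ang -161.4009334533864
ang -100.17025420910483
side top-ellipse centre [[0.5008957 0.1547356 0.159    ]]
plate edges [np.float64(-71.6), np.float64(-161.6), np.float64(109.0), np.float64(19.3)]
tray 0.034 [[ 0.5624 -0.0775]
 [ 0.5934 -0.4114]
 [ 0.4405 -0.4236]
 [ 0.4035 -0.091 ]] [ 0.49994309 -0.2508924   0.034     ] [np.float64(0.1595), np.float64(0.3353), np.float64(0.1534), np.float64(0.3346)]
tray 0.046 [[ 0.5613 -0.0756]
 [ 0.592  -0.4057]
 [ 0.4409 -0.4177]
 [ 0.4042 -0.0889]] [ 0.49961932 -0.24696951  0.046     ] [np.float64(0.1577), np.float64(0.3315), np.float64(0.1516), np.float64(0.3308)]
[[ 0.4892113  -0.24614509  0.00639111]]
floor corners [[ 0.55542677 -0.09704967  0.006     ]
 [ 0.58257369 -0.40343331  0.006     ]
 [ 0.44142067 -0.41536899  0.006     ]
 [ 0.41219441 -0.11088965  0.006     ]]
orange [[0.49289661 0.01503483 0.03832673]]
bigred [[0.50825692 0.31535287 0.05765485]]
box [[0.75376087 0.13956852 0.05563171]]
btape [[0.74696992 0.29101894 0.00180527]]
ctape [[ 0.74269695 -0.01871018 -0.00165017]]
[[ 0.912  0.41  -0.001]
 [ 0.41  -0.912  0.001]
 [-0.    -0.002 -1.   ]]
```

Emit:
play_rows([
  {"jaw":0,"dx":0.035,"dy":-0.028,"dz":0,"yaw":0},
  {"jaw":0,"dx":0.035,"dy":-0.028,"dz":0,"yaw":0},
  {"jaw":0,"dx":0.035,"dy":-0.028,"dz":0,"yaw":0},
  {"jaw":0,"dx":0.035,"dy":-0.028,"dz":0,"yaw":0},
  {"jaw":0,"dx":0.035,"dy":-0.028,"dz":0,"yaw":0},
], squeeze=60)

```text
clock: 0.6
tool_pos: [0.356, -0.3709, 0.2349]
eef_rot: [0.979, 0.202, -0.002, 0.0]
contact_force: [1.0, 0.3, -0.3]
opening: 1.003
```

```bash
cat > g.py <<'E'
from h import *
import sys
def go(x,y,z=None):
    st=r.get_state();m=R.from_quat(st['eef_rot']).as_matrix();p=np.array(st['tool_pos'])
    d=m.T@(np.array([x,y,p[2] if z is None else z])-p)
    print('t',round(st['clock'],2),'p',p.round(4),'toolxang',np.degrees(np.arctan2(m[1,0],m[0,0])).round(1),'tilt',np.degrees(np.arccos(-m[2,2])).round(2),'q',np.array(st['q']).round(2),'F',np.array(st['contact_force']).round(1),'op',round(st['opening'],3))
    print('tool delta',d.round(4))
if __name__=='__main__': go(*map(float,sys.argv[1:]))
E
python3 g.py .5018 .1565 .239
```

```text
t 0.6 p [ 0.356  -0.3709  0.2349] toolxang 23.3 tilt 0.28 q [ 0.82  0.55 -0.17  1.9   0.14  0.71 -0.6 ] F [ 1.   0.3 -0.3] op 1.003
tool delta [ 0.3426 -0.4267 -0.0054]
```

Emit:
play_rows([
  {"jaw":0,"dx":0.034,"dy":-0.034,"dz":-0.001,"yaw":0},
  {"jaw":0,"dx":0.034,"dy":-0.034,"dz":-0.001,"yaw":0},
  {"jaw":0,"dx":0.034,"dy":-0.034,"dz":-0.001,"yaw":0},
  {"jaw":0,"dx":0.034,"dy":-0.034,"dz":-0.001,"yaw":0},
  {"jaw":0,"dx":0.034,"dy":-0.034,"dz":-0.001,"yaw":0},
])

```text
clock: 1.1
tool_pos: [0.4469, -0.1387, 0.2385]
eef_rot: [0.98, 0.201, -0.003, -0.0]
contact_force: [0.2, -0.7, 0.2]
opening: 1.001
```

Emit:
play_rows([
  {"jaw":0,"dx":0.025,"dy":-0.04,"dz":-0.001,"yaw":0},
  {"jaw":0,"dx":0.025,"dy":-0.04,"dz":-0.001,"yaw":0},
  {"jaw":0,"dx":0.025,"dy":-0.04,"dz":-0.001,"yaw":0},
  {"jaw":0,"dx":0.025,"dy":-0.04,"dz":-0.001,"yaw":0},
  {"jaw":0,"dx":0.025,"dy":-0.04,"dz":-0.001,"yaw":0},
])

```text
clock: 1.6
tool_pos: [0.4843, 0.1043, 0.2427]
eef_rot: [0.98, 0.201, -0.003, -0.0]
contact_force: [1.1, 0.5, 0.7]
opening: 0.997
```

```bash
python3 g.py .5018 .1565 .239
```

```text
t 1.6 p [0.4843 0.1043 0.2427] toolxang 23.2 tilt 0.31 q [-0.23  0.52 -0.11  1.94  0.09  0.69 -1.56] F [1.1 0.5 0.7] op 0.997
tool delta [ 0.0367 -0.0411  0.0036]
```

Emit:
play_rows([
  {"jaw":0,"dx":0.022,"dy":-0.024,"dz":0.004,"yaw":0},
  {"jaw":0,"dx":0.012,"dy":-0.014,"dz":0.01,"yaw":0},
  {"jaw":0,"dx":0.004,"dy":-0.004,"dz":0.01,"yaw":0},
  {"jaw":0,"dx":0,"dy":0,"dz":0,"yaw":0},
  {"jaw":0,"dx":0,"dy":0,"dz":0,"yaw":0},
])

```text
clock: 2.1
tool_pos: [0.5015, 0.1684, 0.2167]
eef_rot: [0.978, 0.208, -0.003, -0.002]
contact_force: [-0.1, -0.2, 0.0]
opening: 1.001
```

```bash
python3 g.py .5018 .1565 .138; python3 - <<'E'
from h import *
s=snap('side','side1');t=snap('top','top1')
a=cv2.resize(s['frame'][120:280,160:340],None,fx=4,fy=4,interpolation=2)
cv2.imwrite('pics/cs1.png',a[:,:,::-1])
E
```

```text
t 2.1 p [0.5015 0.1684 0.2167] toolxang 24.0 tilt 0.41 q [-0.34  0.59 -0.11  1.88  0.09  0.68 -1.65] F [-0.1 -0.2  0. ] op 1.001
tool delta [-0.0041  0.0114  0.0787]
```

View pics/cs1.png

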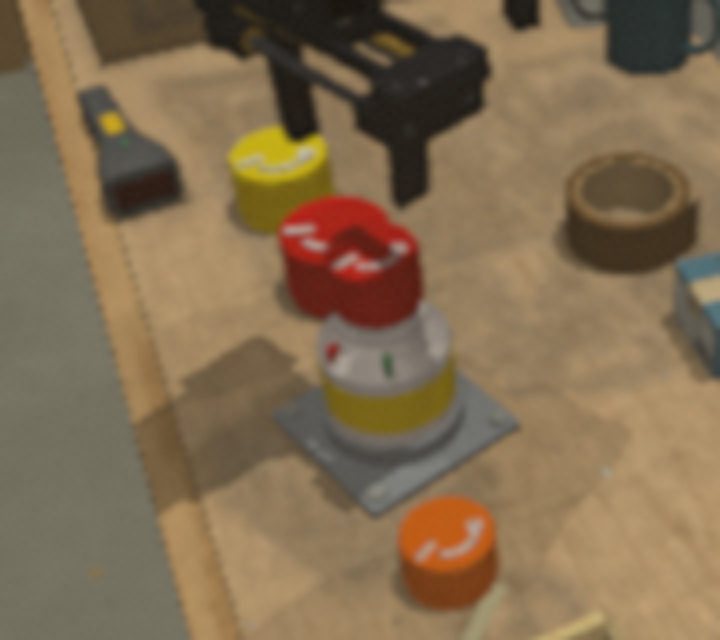

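The gripper is above the cap (crop 380,260) and about 12 mm too far along -y tool. I'll correct that and descend.

Emit:
play_rows([
  {"jaw":0,"dx":-0.003,"dy":0.009,"dz":0,"yaw":0},
  {"jaw":0,"dx":-0.001,"dy":0.002,"dz":0.01,"yaw":0},
  {"jaw":0,"dx":0,"dy":0,"dz":0.01,"yaw":0},
  {"jaw":0,"dx":0,"dy":0,"dz":0,"yaw":0},
  {"jaw":0,"dx":0,"dy":0,"dz":0,"yaw":0},
])

```text
clock: 2.7
tool_pos: [0.5027, 0.1505, 0.1961]
eef_rot: [0.979, 0.204, -0.003, -0.001]
contact_force: [0.5, -0.1, 0.2]
opening: 1.0
```

```bash
python3 g.py .5018 .1565 .138
```

```text
t 2.7 p [0.5027 0.1505 0.1961] toolxang 23.5 tilt 0.32 q [-0.31  0.62 -0.1   1.91  0.1   0.62 -1.64] F [ 0.5 -0.1  0.2] op 1.0
tool delta [ 0.0018 -0.0057  0.0581]
```

Emit:
play_rows([
  {"jaw":0,"dx":0.001,"dy":-0.003,"dz":0,"yaw":0},
  {"jaw":0,"dx":0,"dy":0,"dz":0,"yaw":0},
  {"jaw":0,"dx":0,"dy":0,"dz":0.008,"yaw":0},
  {"jaw":0,"dx":0,"dy":0,"dz":0.008,"yaw":0},
  {"jaw":0,"dx":0,"dy":0,"dz":0,"yaw":0},
])

```text
clock: 3.2
tool_pos: [0.5024, 0.1552, 0.1791]
eef_rot: [0.979, 0.204, -0.002, -0.001]
contact_force: [0.6, -0.6, 0.2]
opening: 1.003
```

```bash
python3 g.py .5018 .1565 .138
```

```text
t 3.2 p [0.5024 0.1552 0.1791] toolxang 23.6 tilt 0.28 q [-0.33  0.65 -0.1   1.92  0.1   0.58 -1.65] F [ 0.6 -0.6  0.2] op 1.003
tool delta [ 0.0001 -0.0013  0.0411]
```

Emit:
play_rows([
  {"jaw":0,"dx":0,"dy":-0.001,"dz":0.012,"yaw":0},
  {"jaw":0,"dx":0,"dy":0,"dz":0.012,"yaw":0},
  {"jaw":0,"dx":0,"dy":0,"dz":0.012,"yaw":0},
  {"jaw":0,"dx":0,"dy":0,"dz":0,"yaw":0},
  {"jaw":0,"dx":0,"dy":0,"dz":0,"yaw":0},
])

```text
clock: 3.7
tool_pos: [0.502, 0.1564, 0.1414]
eef_rot: [0.979, 0.205, -0.002, -0.001]
contact_force: [-0.9, -1.0, -0.6]
opening: 1.0
```

```bash
python3 g.py .5018 .1565 .138
```

```text
t 3.7 p [0.502  0.1564 0.1414] toolxang 23.6 tilt 0.29 q [-0.34  0.71 -0.09  1.95  0.11  0.49 -1.66] F [-0.9 -1.  -0.6] op 1.0
tool delta [-0.0002 -0.0001  0.0034]
```

Emit:
play_rows([
  {"jaw":0.3,"dx":0,"dy":0,"dz":0.003,"yaw":0},
  {"jaw":1,"dx":0,"dy":0,"dz":0,"yaw":0},
  {"jaw":1,"dx":0,"dy":0,"dz":0,"yaw":0},
  {"jaw":1,"dx":0,"dy":0,"dz":0,"yaw":0},
  {"jaw":1,"dx":0,"dy":0,"dz":0,"yaw":0},
], squeeze=10)

```text
clock: 4.2
tool_pos: [0.5025, 0.158, 0.1398]
eef_rot: [0.979, 0.205, -0.001, -0.002]
contact_force: [0.1, -0.8, -0.4]
opening: 0.687
```

```bash
python3 g.py .5018 .1565 .138
```

```text
t 4.2 p [0.5025 0.158  0.1398] toolxang 23.7 tilt 0.28 q [-0.34  0.71 -0.09  1.95  0.11  0.48 -1.66] F [ 0.1 -0.8 -0.4] op 0.687
tool delta [-0.0012  0.0011  0.0018]
```

The opening is 60.5 mm, so the cap is gripped. Now a firm squeeze and the push.

Emit:
play_rows([
  {"jaw":1,"dx":0,"dy":0,"dz":0,"yaw":0},
  {"jaw":1,"dx":0,"dy":0,"dz":0,"yaw":0},
  {"jaw":1,"dx":0,"dy":0,"dz":0.003,"yaw":0},
  {"jaw":1,"dx":0,"dy":0,"dz":0.003,"yaw":0},
  {"jaw":1,"dx":0,"dy":0,"dz":0.003,"yaw":0},
], squeeze=55)

```text
clock: 4.7
tool_pos: [0.5027, 0.1579, 0.1331]
eef_rot: [0.979, 0.205, -0.0, -0.002]
contact_force: [-4.2, -0.7, 12.0]
opening: 0.673
```

```bash
python3 g.py .5018 .1565 .138
```

```text
t 4.7 p [0.5027 0.1579 0.1331] toolxang 23.6 tilt 0.24 q [-0.34  0.72 -0.08  1.96  0.12  0.46 -1.66] F [-4.2 -0.7 12. ] op 0.673
tool delta [-0.0014  0.0009 -0.0049]
```

Emit:
play_rows([
  {"jaw":1,"dx":0,"dy":0,"dz":0.003,"yaw":0},
  {"jaw":1,"dx":0,"dy":0,"dz":0.003,"yaw":-0.08},
  {"jaw":1,"dx":0,"dy":0,"dz":0.003,"yaw":-0.1},
  {"jaw":1,"dx":0,"dy":0,"dz":0.003,"yaw":-0.1},
  {"jaw":1,"dx":0,"dy":0,"dz":0.003,"yaw":-0.1},
])

```text
clock: 5.2
tool_pos: [0.5035, 0.1592, 0.1323]
eef_rot: [0.922, 0.388, 0.005, -0.001]
contact_force: [-8.1, -0.9, 30.1]
opening: 0.676
```

```bash
python3 g.py .5027 .158 .133
```

```text
t 5.2 p [0.5035 0.1592 0.1323] toolxang 45.7 tilt 0.59 q [-0.28  0.73 -0.18  1.96  0.26  0.46 -1.43] F [-8.1 -0.9 30.1] op 0.676
tool delta [-0.0015  0.0003 -0.0007]
```

Emit:
play_rows([
  {"jaw":1,"dx":-0.001,"dy":0,"dz":0.001,"yaw":-0.1},
  {"jaw":1,"dx":-0.001,"dy":0,"dz":0.0015,"yaw":-0.1},
  {"jaw":1,"dx":0,"dy":0,"dz":0.0015,"yaw":-0.1},
  {"jaw":1,"dx":0,"dy":0,"dz":0.0015,"yaw":-0.1},
  {"jaw":1,"dx":0,"dy":0,"dz":0.0015,"yaw":-0.05},
])

```text
clock: 5.7
tool_pos: [0.5029, 0.1594, 0.1326]
eef_rot: [0.807, 0.591, 0.009, 0.001]
contact_force: [-3.9, -0.5, 17.6]
opening: 0.675
```

```bash
python3 g.py .5027 .158 .133
```

```text
t 5.7 p [0.5029 0.1594 0.1326] toolxang 72.4 tilt 1.01 q [-0.21  0.73 -0.3   1.97  0.43  0.49 -1.13] F [-3.9 -0.5 17.6] op 0.675
tool delta [-0.0013  0.0003 -0.0004]
```

Emit:
play_rows([
  {"jaw":1,"dx":0,"dy":0,"dz":0.0015,"yaw":-0.08},
  {"jaw":1,"dx":0,"dy":0,"dz":0.0015,"yaw":-0.08},
  {"jaw":1,"dx":0,"dy":0,"dz":0.0015,"yaw":-0.05},
  {"jaw":1,"dx":0,"dy":0,"dz":0.0015,"yaw":0},
  {"jaw":1,"dx":0,"dy":0,"dz":0.0015,"yaw":0},
])

```text
clock: 6.2
tool_pos: [0.5025, 0.1596, 0.1328]
eef_rot: [0.739, 0.674, 0.01, 0.004]
contact_force: [-2.6, -0.6, 17.3]
opening: 0.674
```

```bash
python3 g.py .5027 .158 .133; python3 - <<'E'
from h import *
s=snap('side')
cv2.imwrite('pics/cs2.png',cv2.resize(s['frame'][130:270,180:330],None,fx=5,fy=4.2,interpolation=2)[:,:,::-1])
E
```

```text
t 6.2 p [0.5025 0.1596 0.1328] toolxang 84.7 tilt 1.24 q [-0.18  0.74 -0.35  1.97  0.51  0.5  -0.99] F [-2.6 -0.6 17.3] op 0.674
tool delta [-0.0015  0.0003 -0.0002]
```

View pics/cs2.png

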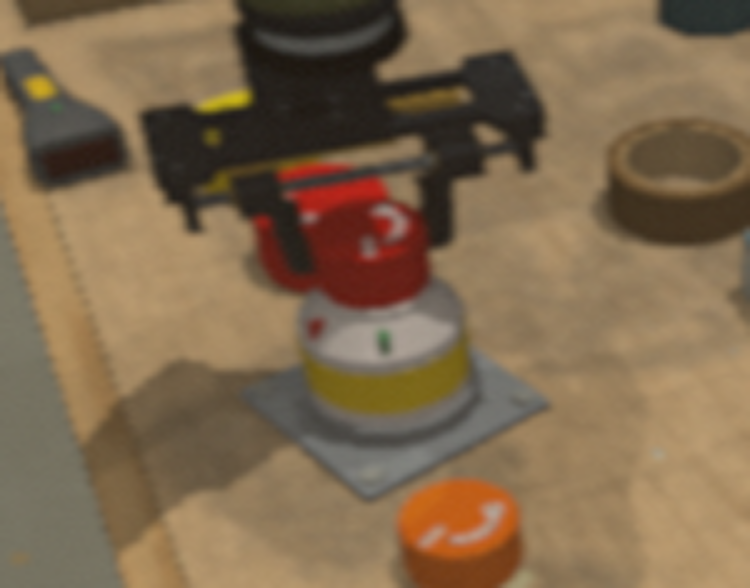

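In the view the cap's pointer (crop 370,245) faces the green mark (383,340), which matches a 61° turn. Lifting straight up.

Emit:
play_rows([
  {"jaw":1,"dx":0,"dy":0,"dz":-0.004,"yaw":0},
  {"jaw":1,"dx":0,"dy":0,"dz":-0.006,"yaw":0},
  {"jaw":1,"dx":0,"dy":0,"dz":-0.008,"yaw":0},
  {"jaw":1,"dx":0,"dy":0,"dz":-0.008,"yaw":0},
  {"jaw":1,"dx":0,"dy":0,"dz":-0.01,"yaw":0},
])

```text
clock: 6.75
tool_pos: [0.5015, 0.1579, 0.1707]
eef_rot: [0.739, 0.673, 0.009, 0.005]
contact_force: [-0.1, 0.1, -0.9]
opening: 0.673
```

```bash
python3 g.py .5027 .158 .133
```

```text
t 6.75 p [0.5015 0.1579 0.1707] toolxang 84.7 tilt 1.17 q [-0.15  0.68 -0.4   1.94  0.46  0.59 -0.95] F [-0.1  0.1 -0.9] op 0.673
tool delta [-0.0001  0.0004  0.0377]
```

Emit:
play_rows([
  {"jaw":1,"dx":0,"dy":0,"dz":-0.015,"yaw":0},
  {"jaw":1,"dx":0,"dy":0,"dz":-0.015,"yaw":0},
  {"jaw":1,"dx":0,"dy":0,"dz":-0.015,"yaw":0},
  {"jaw":1,"dx":0,"dy":0,"dz":-0.008,"yaw":0},
  {"jaw":1,"dx":0,"dy":0,"dz":0,"yaw":0},
])

```text
clock: 7.25
tool_pos: [0.501, 0.1573, 0.2287]
eef_rot: [0.74, 0.673, 0.01, 0.005]
contact_force: [0.2, 0.1, -0.9]
opening: 0.671
```

```bash
python3 g.py .497 -.245 .23; python3 - <<'E'
from h import *
s=snap('side')
cv2.imwrite('pics/cs3.png',cv2.resize(s['frame'][80:270,160:350],None,fx=3,fy=3,interpolation=2)[:,:,::-1])
E
```

```text
t 7.25 p [0.501  0.1573 0.2287] toolxang 84.6 tilt 1.3 q [-0.1   0.59 -0.46  1.89  0.39  0.73 -0.88] F [ 0.2  0.1 -0.9] op 0.671
tool delta [-0.4009  0.0339 -0.004 ]
```

View pics/cs3.png

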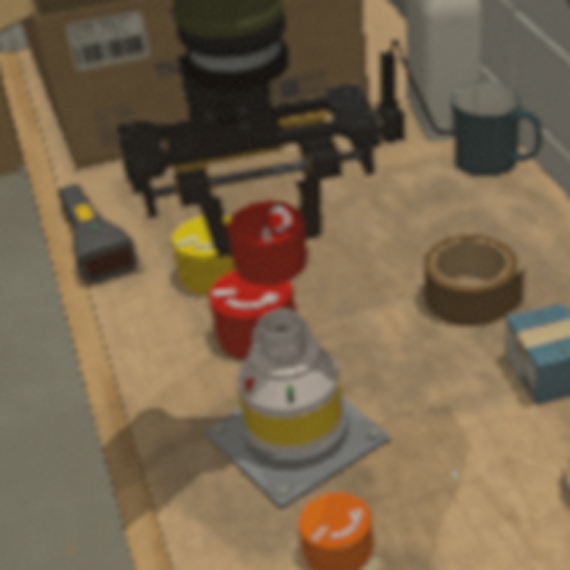

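The cap (crop 268,240) is off and upright in the gripper, and the neck (280,325) is exposed. Moving to above the tray.

Emit:
play_rows([
  {"jaw":1,"dx":-0.02,"dy":0.002,"dz":0,"yaw":0},
  {"jaw":1,"dx":-0.03,"dy":0.003,"dz":0,"yaw":0},
  {"jaw":1,"dx":-0.03,"dy":0.003,"dz":0,"yaw":0},
  {"jaw":1,"dx":-0.03,"dy":0.003,"dz":0,"yaw":0},
  {"jaw":1,"dx":-0.03,"dy":0.003,"dz":0,"yaw":0},
])

```text
clock: 7.8
tool_pos: [0.5004, 0.0181, 0.2241]
eef_rot: [0.736, 0.677, 0.01, 0.002]
contact_force: [1.1, -0.0, 0.1]
opening: 0.672
```

Emit:
play_rows([
  {"jaw":1,"dx":-0.03,"dy":0.003,"dz":0,"yaw":0},
  {"jaw":1,"dx":-0.03,"dy":0.003,"dz":0,"yaw":0},
  {"jaw":1,"dx":-0.03,"dy":0.003,"dz":0,"yaw":0},
  {"jaw":1,"dx":-0.03,"dy":0.003,"dz":0,"yaw":0},
  {"jaw":1,"dx":-0.02,"dy":0.002,"dz":0,"yaw":0},
])

```text
clock: 8.3
tool_pos: [0.4995, -0.1305, 0.2185]
eef_rot: [0.736, 0.677, 0.006, -0.001]
contact_force: [0.8, -0.1, -0.1]
opening: 0.67
```

```bash
python3 g.py .497 -.245 .20
```

```text
t 8.3 p [ 0.4995 -0.1305  0.2185] toolxang 85.2 tilt 0.74 q [ 0.49  0.61 -0.51  1.91  0.42  0.72 -0.35] F [ 0.8 -0.1 -0.1] op 0.67
tool delta [-0.1145  0.007   0.0173]
```

Emit:
play_rows([
  {"jaw":1,"dx":-0.03,"dy":0.003,"dz":0,"yaw":0},
  {"jaw":1,"dx":-0.03,"dy":0.002,"dz":0,"yaw":0},
  {"jaw":1,"dx":-0.02,"dy":0.002,"dz":0.004,"yaw":0},
  {"jaw":1,"dx":-0.008,"dy":0,"dz":0.004,"yaw":0},
  {"jaw":1,"dx":0,"dy":0,"dz":0.004,"yaw":0},
])

```text
clock: 8.8
tool_pos: [0.496, -0.2257, 0.2009]
eef_rot: [0.738, 0.674, 0.004, -0.003]
contact_force: [-0.1, 0.2, -0.6]
opening: 0.674
```

Emit:
play_rows([
  {"jaw":1,"dx":0,"dy":0,"dz":0.01,"yaw":0},
  {"jaw":1,"dx":0,"dy":0,"dz":0.016,"yaw":0},
  {"jaw":1,"dx":0,"dy":0,"dz":0.016,"yaw":0},
  {"jaw":1,"dx":0,"dy":0,"dz":0.01,"yaw":0},
  {"jaw":1,"dx":0,"dy":0,"dz":0,"yaw":0},
])

```text
clock: 9.3
tool_pos: [0.4961, -0.2169, 0.1443]
eef_rot: [0.735, 0.678, 0.005, -0.006]
contact_force: [-0.2, -0.3, -0.9]
opening: 0.667
```

```bash
python3 g.py .497 -.245 .029; python3 - <<'E'
from h import *
s=snap('side','side4');t=snap('top')
cv2.imwrite('pics/ct4.png',cv2.resize(t['frame'][200:320,360:520],None,fx=4,fy=4,interpolation=2)[:,:,::-1])
E
```

```text
t 9.3 p [ 0.4961 -0.2169  0.1443] toolxang 85.4 tilt 0.92 q [ 0.61  0.75 -0.45  1.89  0.51  0.62 -0.25] F [-0.2 -0.3 -0.9] op 0.667
tool delta [-0.0298  0.0034  0.1148]
```

View pics/side4.png

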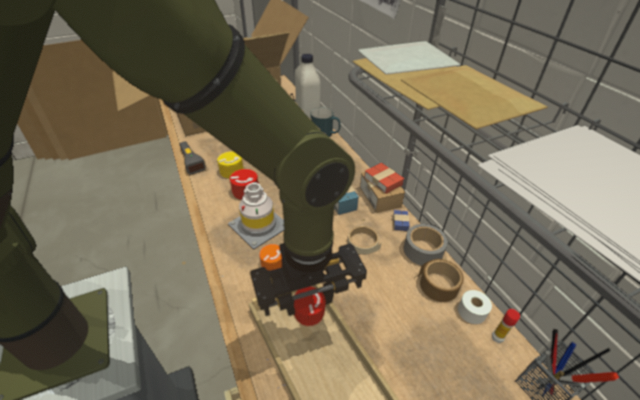

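View pics/ct4.png

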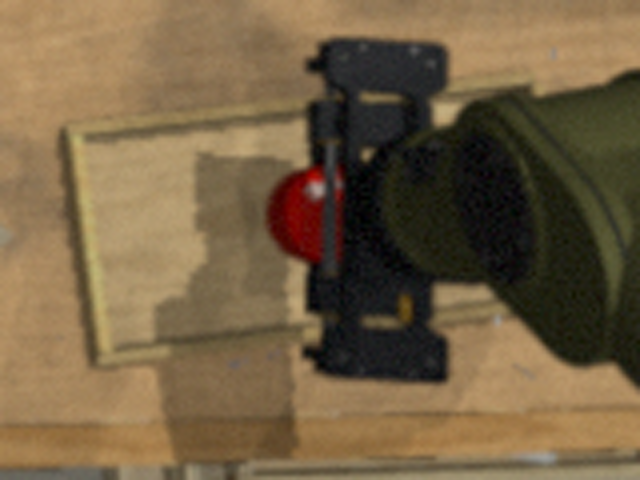

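The cap (side px 310,308; top crop 310,215) is over the tray floor, and the gripper straddles the walls well above them. Lowering.

Emit:
play_rows([
  {"jaw":1,"dx":0,"dy":0,"dz":0.015,"yaw":0},
  {"jaw":1,"dx":-0.001,"dy":0,"dz":0.018,"yaw":0},
  {"jaw":1,"dx":-0.001,"dy":0,"dz":0.018,"yaw":0},
  {"jaw":1,"dx":-0.001,"dy":0,"dz":0.015,"yaw":0},
  {"jaw":1,"dx":0,"dy":0,"dz":0.008,"yaw":0},
])

```text
clock: 9.9
tool_pos: [0.5025, -0.2195, 0.0746]
eef_rot: [0.735, 0.678, 0.009, 0.0]
contact_force: [0.6, 0.2, -0.7]
opening: 0.674
```

```bash
python3 g.py .497 -.22 .029
```

```text
t 9.9 p [ 0.5025 -0.2195  0.0746] toolxang 85.4 tilt 1.06 q [ 0.55  0.86 -0.36  1.92  0.6   0.45 -0.32] F [ 0.6  0.2 -0.7] op 0.674
tool delta [-0.0015 -0.006   0.0455]
```

Emit:
play_rows([
  {"jaw":1,"dx":0,"dy":0,"dz":0.01,"yaw":0},
  {"jaw":1,"dx":0,"dy":-0.001,"dz":0.01,"yaw":0},
  {"jaw":1,"dx":0,"dy":-0.001,"dz":0.008,"yaw":0},
  {"jaw":1,"dx":0,"dy":0,"dz":0.004,"yaw":0},
  {"jaw":1,"dx":0,"dy":0,"dz":0,"yaw":0},
])

```text
clock: 10.4
tool_pos: [0.5023, -0.2187, 0.0413]
eef_rot: [0.735, 0.678, 0.01, 0.001]
contact_force: [-0.4, 0.3, 0.1]
opening: 0.668
```

```bash
python3 g.py .5 -.22 .029
```

```text
t 10.4 p [ 0.5023 -0.2187  0.0413] toolxang 85.4 tilt 1.16 q [ 0.51  0.91 -0.3   1.93  0.64  0.37 -0.36] F [-0.4  0.3  0.1] op 0.668
tool delta [-0.0016 -0.0024  0.0122]
```

Emit:
play_rows([
  {"jaw":1,"dx":0,"dy":0,"dz":0.004,"yaw":0},
  {"jaw":1,"dx":0,"dy":0,"dz":0.004,"yaw":0},
  {"jaw":1,"dx":0,"dy":0,"dz":0.002,"yaw":0},
  {"jaw":1,"dx":0,"dy":0,"dz":0.002,"yaw":0},
  {"jaw":1,"dx":0,"dy":0,"dz":0,"yaw":0},
])

```text
clock: 10.9
tool_pos: [0.5033, -0.2188, 0.0292]
eef_rot: [0.735, 0.678, 0.011, 0.002]
contact_force: [0.3, 0.2, -0.4]
opening: 0.67
```

```bash
python3 g.py .5 -.22 .029
```

```text
t 10.9 p [ 0.5033 -0.2188  0.0292] toolxang 85.4 tilt 1.24 q [ 0.5   0.93 -0.28  1.94  0.65  0.35 -0.37] F [ 0.3  0.2 -0.4] op 0.67
tool delta [-0.0015 -0.0032  0.0001]
```

Emit:
play_rows([
  {"jaw":1,"dx":0,"dy":0,"dz":0.0015,"yaw":0},
  {"jaw":1,"dx":0,"dy":0,"dz":0.001,"yaw":0},
  {"jaw":1,"dx":0,"dy":0,"dz":0.001,"yaw":0},
  {"jaw":1,"dx":0,"dy":0,"dz":0.001,"yaw":0},
  {"jaw":1,"dx":0,"dy":0,"dz":0,"yaw":0},
], squeeze=30)

```text
clock: 11.4
tool_pos: [0.5035, -0.2186, 0.0293]
eef_rot: [0.735, 0.678, 0.01, 0.004]
contact_force: [0.5, 0.0, -0.5]
opening: 0.675
```

```bash
python3 g.py .5 -.22 .029
```

```text
t 11.4 p [ 0.5035 -0.2186  0.0293] toolxang 85.5 tilt 1.23 q [ 0.5   0.93 -0.28  1.94  0.65  0.34 -0.37] F [ 0.5  0.  -0.5] op 0.675
tool delta [-0.0017 -0.0033  0.0002]
```

Emit:
play_rows([
  {"jaw":1,"dx":0,"dy":0,"dz":0.002,"yaw":0},
  {"jaw":1,"dx":0,"dy":0,"dz":0.002,"yaw":0},
  {"jaw":1,"dx":0,"dy":0,"dz":0.002,"yaw":0},
  {"jaw":1,"dx":0,"dy":0,"dz":0.002,"yaw":0},
  {"jaw":1,"dx":0,"dy":0,"dz":0.002,"yaw":0},
])

```text
clock: 11.9
tool_pos: [0.5038, -0.2185, 0.0285]
eef_rot: [0.734, 0.679, 0.009, 0.007]
contact_force: [-4.4, 1.5, 21.6]
opening: 0.68
```

```bash
python3 g.py .5 -.22 .029; python3 - <<'E'
from h import *
s=snap('side')
cv2.imwrite('pics/cs5.png',cv2.resize(s['frame'][230:390,220:420],None,fx=4,fy=3.7,interpolation=2)[:,:,::-1])
E
```

```text
t 11.9 p [ 0.5038 -0.2185  0.0285] toolxang 85.5 tilt 1.27 q [ 0.49  0.93 -0.26  1.94  0.66  0.33 -0.38] F [-4.4  1.5 21.6] op 0.68
tool delta [-0.0018 -0.0037 -0.0006]
```

View pics/cs5.png

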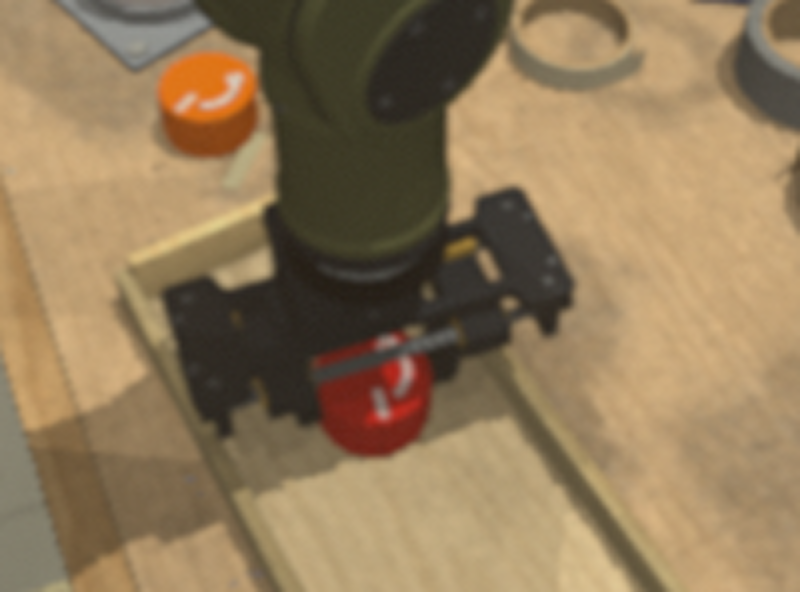

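The cap (crop 375,400) stands on the tray floor and takes 22 N at the expected height, clear of the walls. Easing off, then releasing with a partial opening.

Emit:
play_rows([
  {"jaw":1,"dx":0,"dy":0,"dz":0,"yaw":0},
  {"jaw":1,"dx":0,"dy":0,"dz":0,"yaw":0},
  {"jaw":0.27,"dx":0,"dy":0,"dz":0,"yaw":0},
  {"jaw":0.2,"dx":0,"dy":0,"dz":0,"yaw":0},
  {"jaw":0.18,"dx":0,"dy":0,"dz":0,"yaw":0},
], squeeze=6)

```text
clock: 12.45
tool_pos: [0.5043, -0.2186, 0.0285]
eef_rot: [0.734, 0.679, 0.009, 0.007]
contact_force: [0.6, -0.6, -0.0]
opening: 0.821
```

```bash
python3 g.py .5 -.22 .029
```

```text
t 12.45 p [ 0.5043 -0.2186  0.0285] toolxang 85.5 tilt 1.33 q [ 0.49  0.93 -0.26  1.94  0.66  0.33 -0.38] F [ 0.6 -0.6 -0. ] op 0.821
tool delta [-0.0017 -0.0042 -0.0006]
```

Emit:
play_rows([
  {"jaw":0.15,"dx":0,"dy":0,"dz":-0.006,"yaw":0},
  {"jaw":0.15,"dx":0,"dy":0,"dz":-0.008,"yaw":0},
  {"jaw":0.15,"dx":0,"dy":0,"dz":-0.008,"yaw":0},
  {"jaw":0.15,"dx":0,"dy":0,"dz":-0.01,"yaw":0},
  {"jaw":0.15,"dx":0,"dy":0,"dz":-0.01,"yaw":0},
])

```text
clock: 12.95
tool_pos: [0.5026, -0.2185, 0.0727]
eef_rot: [0.734, 0.679, 0.009, 0.006]
contact_force: [-0.3, -0.7, 0.3]
opening: 0.849
```

```bash
python3 g.py .5 -.22 .029
```

```text
t 12.95 p [ 0.5026 -0.2185  0.0727] toolxang 85.5 tilt 1.22 q [ 0.53  0.86 -0.34  1.93  0.61  0.43 -0.34] F [-0.3 -0.7  0.3] op 0.849
tool delta [-0.0019 -0.0034  0.0436]
```

Clear of the cap. Now up and away for an unobstructed look.

Emit:
play_rows([
  {"jaw":0.15,"dx":0,"dy":0,"dz":-0.02,"yaw":0},
  {"jaw":0.15,"dx":0,"dy":0,"dz":-0.025,"yaw":0},
  {"jaw":0.15,"dx":0,"dy":0,"dz":-0.025,"yaw":0},
  {"jaw":0.15,"dx":-0.02,"dy":0,"dz":-0.02,"yaw":0},
  {"jaw":0.15,"dx":-0.03,"dy":0,"dz":-0.015,"yaw":0},
])

```text
clock: 13.45
tool_pos: [0.497, -0.2642, 0.1857]
eef_rot: [0.731, 0.682, 0.01, 0.006]
contact_force: [0.9, -0.5, 0.3]
opening: 0.853
```

Emit:
play_rows([
  {"jaw":0.15,"dx":-0.04,"dy":0,"dz":0,"yaw":0},
  {"jaw":0.15,"dx":-0.04,"dy":-0.01,"dz":0,"yaw":0},
  {"jaw":0.15,"dx":-0.03,"dy":-0.01,"dz":0,"yaw":0},
  {"jaw":0.15,"dx":-0.01,"dy":0,"dz":0,"yaw":0},
  {"jaw":0.15,"dx":0,"dy":0,"dz":0,"yaw":0},
])

```text
clock: 13.95
tool_pos: [0.4684, -0.3911, 0.1924]
eef_rot: [0.732, 0.681, 0.011, 0.011]
contact_force: [0.7, 0.1, -0.1]
opening: 0.848
```

Emit:
play_rows([
  {"jaw":0.15,"dx":0,"dy":0,"dz":0,"yaw":0},
  {"jaw":0.15,"dx":0,"dy":0,"dz":0,"yaw":0},
  {"jaw":0.15,"dx":0,"dy":0,"dz":0,"yaw":0},
  {"jaw":0.15,"dx":0,"dy":0,"dz":0,"yaw":0},
  {"jaw":0.15,"dx":0,"dy":0,"dz":0,"yaw":0},
])

```text
clock: 14.45
tool_pos: [0.4723, -0.3826, 0.1934]
eef_rot: [0.729, 0.685, 0.013, 0.01]
contact_force: [0.4, -0.5, 0.6]
opening: 0.847
```

```bash
python3 g.py .5 -.22 .029; python3 - <<'E'
from h import *
s=snap('side','side6');t=snap('top','top6')
f=t['frame'].astype(int);m=((f[...,0]>110)&(f[...,1]<70)&(f[...,2]<70)).astype(np.uint8);k=0*m;k[215:300,375:505]=m[215:300,375:505]
ys,xs=np.nonzero(k);P=bydepth(t,np.c_[xs,ys]);P=P[P[:,2]<.08];print(len(P),'z',np.percentile(P[:,2],[10,50,90]),'c',np.median(P,0))
top=P[P[:,2]>.04];A=np.c_[top[:,:2]-top[:,:2].mean(0),np.ones(len(top))];print('slope',np.linalg.lstsq(A,top[:,2],rcond=None)[0])
T=pickle.load(open('top0.pkl','rb'))
for n,(x0,y0,x1,y1) in dict(box=(275,145,320,185),b=(220,145,270,200),c=(330,150,375,195)).items():
    print(n,np.abs(f[y0:y1,x0:x1]-T['frame'][y0:y1,x0:x1].astype(int)).mean())
E
```

```text
t 14.45 p [ 0.4723 -0.3826  0.1934] toolxang 86.5 tilt 1.9 q [ 0.92  0.76 -0.54  1.68  0.48  0.82  0.11] F [ 0.4 -0.5  0.6] op 0.847
tool delta [0.163  0.0122 0.1659]
302 z [0.04537168 0.0477968  0.05018949] c [ 0.50160038 -0.2152193   0.0477968 ]
slope [-0.00113548  0.00266163  0.04769607]
box 3.045
b 3.070666666666667
c 3.1672427983539095
```

View pics/top6.png

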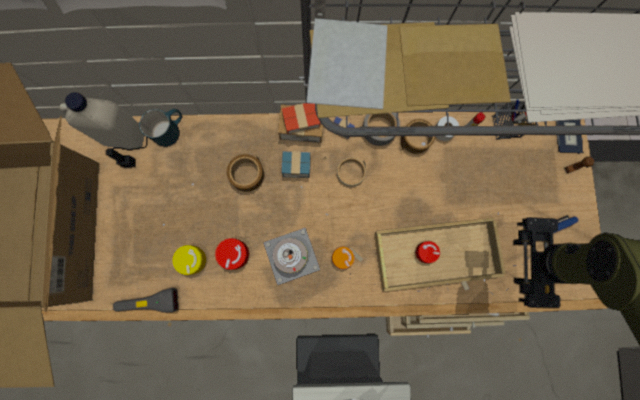

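View pics/side6.png

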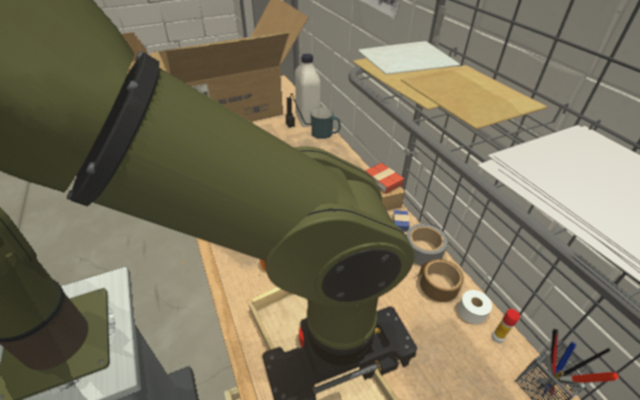

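The top view shows the cap at (428,252), standing level in the tray with its top at 48 mm (expected: 6 + 42). The jar is open at (291,257), the tray is in place, and the bystanders haven't moved. The arm is clear, so I'm handing in.

```bash
python3 -c "
from plant import r
print(r.finish_job())"
```

```text
the job is handed in; nothing more can be done
None
```

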